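Find the flap that gives and push it open

TASK

Three of the four compartments of the sorting bin are packed to the top and block their flaps, but one still has room. With shut fingertips, gently press the black ribbed strips one after another to feel which flap rocks, without forcing the blocked ones, then push that flap down until it is fully open, leave it standing open and move clear. Do not grasp or lift anything, and leave the things around the bin where they stand.

Things in the scene. Friction and masses are not known exactly. Their poses are not given: they have to be found in the camera images.
- sorting_bin: white sorting bin with a steel top frame, 150 (its x) x 420 (y) x 100 mm high, fixed. Origin: centre of its underside; x points away from the robot (within 15 degrees), y to the left along the row of four identical grey flaps, 98 mm apart, flush in its top. Which compartment has room cannot be seen. Blocked flaps are rigid: touch down at 15 to 25 mm/s and stop at 5 to 6 N.
- press_a (a point): centre of the black ribbed press strip (26x60 mm) on top of the leftmost (+y of the bin) flap, flush with the bin's top (z = 100 mm) while the flap is shut. The flap is 90 mm (bin's x) by 86 mm (y) and 6 mm thick; its hinge axis runs along the bin's y, 50 mm in front of this point (towards the robot), with 20 mm of flap behind the point and a 20 mm tail in front of the axis. The point moves with the flap.
- press_b (a point): centre of the black ribbed press strip (26x60 mm) on top of the second from the left flap, flush with the bin's top (z = 100 mm) while the flap is shut. The flap is 90 mm (bin's x) by 86 mm (y) and 6 mm thick; its hinge axis runs along the bin's y, 50 mm in front of this point (towards the robot), with 20 mm of flap behind the point and a 20 mm tail in front of the axis. The point moves with the flap.
- press_c (a point): centre of the black ribbed press strip (26x60 mm) on top of the third from the left flap, flush with the bin's top (z = 100 mm) while the flap is shut. The flap is 90 mm (bin's x) by 86 mm (y) and 6 mm thick; its hinge axis runs along the bin's y, 50 mm in front of this point (towards the robot), with 20 mm of flap behind the point and a 20 mm tail in front of the axis. The point moves with the flap.
- press_d (a point): centre of the black ribbed press strip (26x60 mm) on top of the rightmost (-y of the bin) flap, flush with the bin's top (z = 100 mm) while the flap is shut. The flap is 90 mm (bin's x) by 86 mm (y) and 6 mm thick; its hinge axis runs along the bin's y, 50 mm in front of this point (towards the robot), with 20 mm of flap behind the point and a 20 mm tail in front of the axis. The point moves with the flap.
- flap_a (a joint): angle of the leftmost (+y of the bin) flap in rad: 0 shut and flush, grows as the strip side is pushed down into the bin and the front tail rises, stop at 0.75 (fully open). If its compartment is packed, the strip gives less than 2 mm and then stands rigid. If not, it goes down under about 3 N at the strip, rising to some 5 N as it opens, the stop being reached with a fingertip some 40 mm below the bin's top; it stays at any angle where it is left (stiff hinge, no spring).
- flap_b (a joint): angle of the second from the left flap in rad: 0 shut and flush, grows as the strip side is pushed down into the bin and the front tail rises, stop at 0.75 (fully open). If its compartment is packed, the strip gives less than 2 mm and then stands rigid. If not, it goes down under about 3 N at the strip, rising to some 5 N as it opens, the stop being reached with a fingertip some 40 mm below the bin's top; it stays at any angle where it is left (stiff hinge, no spring).
- flap_c (a joint): angle of the third from the left flap in rad: 0 shut and flush, grows as the strip side is pushed down into the bin and the front tail rises, stop at 0.75 (fully open). If its compartment is packed, the strip gives less than 2 mm and then stands rigid. If not, it goes down under about 3 N at the strip, rising to some 5 N as it opens, the stop being reached with a fingertip some 40 mm below the bin's top; it stays at any angle where it is left (stiff hinge, no spring).
- flap_d (a joint): angle of the rightmost (-y of the bin) flap in rad: 0 shut and flush, grows as the strip side is pushed down into the bin and the front tail rises, stop at 0.75 (fully open). If its compartment is packed, the strip gives less than 2 mm and then stands rigid. If not, it goes down under about 3 N at the strip, rising to some 5 N as it opens, the stop being reached with a fingertip some 40 mm below the bin's top; it stays at any angle where it is left (stiff hinge, no spring).
- salt_shaker_mid (a point): clear salt shaker with a grey domed top, 44 mm wide, 90 mm tall, standing behind the bin; bystander, loose; the point is its centre, half-way up
- amber_jar_mid (a point): small square jar of amber syrup with a pink cap, 37x46 mm, 74 mm tall, standing behind the bin; bystander, loose; the point is its centre, half-way up
- ring_cutter_mid (a point): tinned pastry ring, 53 mm wide, 42 mm tall, standing in front of the bin; bystander, loose; the point is its centre, half-way up
- nail_brush_mid (a point): green nail brush, 30x85 mm, 22 mm tall, lying in front of the bin; bystander, loose; the point is its centre, half-way up
- orange_cap_tub_mid (a point): small white tub with an orange screw cap, 33 mm wide, 72 mm tall, standing to the left of the bin; bystander, loose; the point is its centre, half-way up

How it is judged:
At the end, for the whole second after the job is handed in: One flap stands open by more than 0.6 rad (stop at 0.75) and at rest, the other three are shut (less than 0.04 rad) (value of joint any of flap_a, flap_b, flap_c, flap_d above 0.6 rad and velocity of joint flap_a between -0.05 and 0.05 rad/s and velocity of joint flap_b between -0.05 and 0.05 rad/s and velocity of joint flap_c between -0.05 and 0.05 rad/s and velocity of joint flap_d between -0.05 and 0.05 rad/s and (value of joint flap_a above 0.6 rad or value of joint flap_a below 0.04 rad) and (value of joint flap_b above 0.6 rad or value of joint flap_b below 0.04 rad) and (value of joint flap_c above 0.6 rad or value of joint flap_c below 0.04 rad) and (value of joint flap_d above 0.6 rad or value of joint flap_d below 0.04 rad)); the robot touches nothing.
It fails at once if a flap is forced: the fingers press it with more than 80 N (contact force between the fingers and flap_a above 80 N or contact force between the fingers and flap_b above 80 N or contact force between the fingers and flap_c above 80 N or contact force between the fingers and flap_d above 80 N).
It fails at once if a bystander (salt shaker, amber jar, pastry ring, nail brush, orange-capped tub) is lifted, or moved more than 30 mm (distance of any of salt_shaker_mid, amber_jar_mid, ring_cutter_mid, nail_brush_mid, orange_cap_tub_mid from where it was at the start of the episode above 0.03 m).
It also fails if it takes over 48 s, if anything falls off the work surface, if the arm or the gripper's body presses on something with over 40 N, if the wrist force passes 120 N, or if a joint passes its speed limit or range.

ROBOT

A 7-joint arm with a two-finger parallel gripper is mounted at the origin on a cart in front of the work surface, level with it; the furniture and walls round the work are solid. World frame = base frame: x ahead of the robot, y to its left, z up, the work surface at z = 0. Lengths are in m, angles in rad, forces in N, time in s.
With the tool pointing down it reaches from about 0.4 to 0.85 m from the base axis. Payload 4.5 kg.
Tool frame: the origin (TCP) lies on the front face of the gripper's body, between the roots of the fingers; the fingertips stand 64 mm ahead of it and the grasp point (between the pads) lies 45 mm ahead of it; z points along the fingers, x is the direction in which the jaws open and shut, and the axes are right-handed (so a half turn about z gives the same grasp; the last joint's range is limited). The gripper opens to 88 mm and grips with 3 to 60 N. Pads are 18 mm wide; open, the fingers measure 123 mm over their backs; the gripper's body (75 mm by 187 mm) begins 45 mm behind the grasp point.
Start: joints at [-1.28, 0.689, -0.195, 1.565, 0.157, 0.902, -0.215], TCP at [0.159, 0.605, 0.303] pointing down, gripper open.
Joint ranges: [-3.01, 3.01], [-0.46, 2.08], [-1.47, 1.51], [0.13, 2.56], [-1, 4.14], [0.04, 2.09], [-2.66, 2.66]. Speed limits (rad/s): [2.57, 2.57, 3.14, 3.14, 3.14, 3.14, 3.14].

INTERFACE

Orientations are given as a 3x3 rotation matrix whose columns are the frame's x, y, z axes.
In Python, from rig import bot gives the robot as it stands.
- The arm moves only by the tool servo_tool, never from a script. Its argument "commands" is a list of rows, each an object of numbers: "tx", "ty", "tz": the shift along the tool's x, y, z in mm; "ax", "ay", "az": the turn, a rotation vector about the tool's x, y, z in degrees; "fingers": the closure, from 0 (fully open) to 1 (shut). In form: [{"tx": .., "ty": .., "tz": .., "ax": .., "ay": .., "az": .., "fingers": ..}, ...]. A call has exactly 8 rows; each row shifts and turns the pose as measured when the row begins, along the tool's axes as they then stand; what a row does not reach is not made up. A row lasts 1/8 s, in which the tool goes at most 62.5 mm and 10.7 degrees, less where a joint would pass 70% of its speed; a pose out of reach is approached as far as the arm can. A call with a gripper value outside its range is refused whole. The fingers move at their own pace and stop on an object; "force" is the grip in N (left out, the last holds). Time passes only in rows, so rows that do not move let the fingers close, or fill a call up. It gives the time, the measured TCP pose, the force and the opening at its end, in the units of the state.
- bot.get_state(): the state, without advancing time (a new reading comes with each control period).
- bot.camera(name): name is "scene" or "top"; returns a dict with "frame" (420x560x3 uint8, red, green, blue), "fov_y" (degrees; the focal length in pixels is half the picture's height over the tangent of half this angle, whatever the lens; pixels are square), "cx", "cy" (the principal point, pixels), "extrinsics" (4x4, takes a point from camera to world coordinates). Camera axes: x right, y down, z forward; pixel columns grow to the right and rows downward; lengths in m; the calibration is good to about 2 mm. A picture is of the moment at which its call begins. There is no depth.
- bot.sign_off(): hands the job in, once; it reports no verdict.
The state is a dict: "time_s": time; "joint_positions": joint angles; "joint_vel": joint speeds; "tau": joint torques, N m; "ee_pos": TCP position; "tcp_rot": TCP orientation; "contact_force": force on the tool from outside, world axes, zero at the start; "wrist_torque": the same for the moment, N m; "opening": finger opening in m.
Only numpy, scipy, OpenCV 4.12 (cv2) and the standard library are available. Lean on these libraries where they do the work, as an engineer would, in place of code of your own. Each camera call takes 0.05 s, during which the arm holds its last target.

## Working session

There is one attempt and no reset: what is moved stays moved. The work goes in short steps, Python scripts to look and compute and a tool call to move; the robot and the scene stay as the last step left them, time stands still between calls to the robot, and variables do not carry over. Pictures are saved under pics/ and viewed, and the job is handed in when it is done.

Besides the shell and the picture viewer there is one more tool, called after "Emit:" as name([rows], argument=value, ...), one row to a line, values as JSON. servo_tool: Moves the arm, as the interface text tells. Its arguments: {"type":"object","properties":{"commands":{"type":"array","items":{"type":"object","properties":{"tx":{"type":"number"},"ty":{"type":"number"},"tz":{"type":"number"},"ax":{"type":"number"},"ay":{"type":"number"},"az":{"type":"number"},"fingers":{"type":"number"}}}},"force":{"type":"number"}},"required":["commands"]}

```bash
mkdir -p pics; ls; python3 - <<'E'
from rig import bot
import cv2,numpy as np
s=bot.get_state();print(s)
for n in("scene","top"):
    c=bot.camera(n);cv2.imwrite(f"pics/{n}0.png",c["frame"][:,:,::-1]);print(n,c["fov_y"],c["cx"],c["cy"],np.round(c["extrinsics"],3).tolist())
E
```

```text
pics
{'time_s': 0.0, 'joint_positions': array([-1.28022899,  0.68996644, -0.19448282,  1.56635098,  0.15729582,
        0.90252755, -0.21507563]), 'joint_vel': array([ 9.73548508e-04, -3.87568625e-05,  4.94109886e-04,  1.26848872e-03,
       -1.53592923e-04, -2.60038468e-04, -5.93824839e-04]), 'tau': array([-6.21843137e-04, -5.27557218e+01, -1.26694344e+00, -1.53427774e+01,
       -5.26453019e-02,  6.72373615e-03,  1.70375115e-04]), 'ee_pos': array([0.15864463, 0.60398571, 0.30191825]), 'tcp_rot': array([[ 2.53874641e-01,  9.67237078e-01, -3.18448034e-04],
       [ 9.67235349e-01, -2.53874791e-01, -1.83559995e-03],
       [-1.85630626e-03,  1.57998083e-04, -9.99998265e-01]]), 'contact_force': array([ 0.41057071, -0.47529547, -0.00709028]), 'wrist_torque': array([ 0.00720567, -0.00983054, -0.05996652]), 'opening': 0.08793463558232877}
scene 53.84225581922286 283.6520284865079 216.20762390907916 [[0.635, -0.594, 0.493, 0.062], [-0.772, -0.498, 0.395, -0.255], [0.011, -0.632, -0.775, 0.854], [0.0, 0.0, 0.0, 1.0]]
top 43.971205274970046 281.16038059107245 212.66913834438913 [[0.019, -0.992, 0.127, 0.392], [-1.0, -0.016, 0.02, 0.133], [-0.018, -0.127, -0.992, 1.413], [0.0, 0.0, 0.0, 1.0]]
```

View pics/scene0.png

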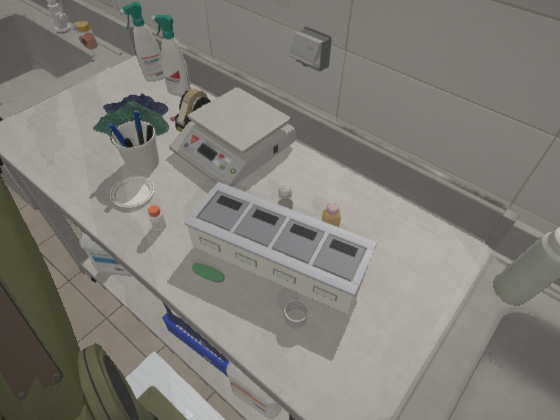

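View pics/top0.png

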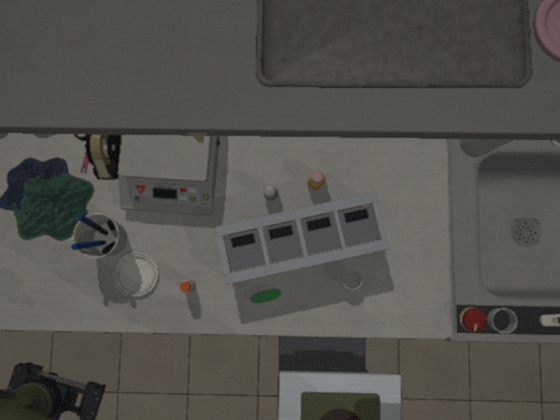

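Both views show the bin with four black strips. In top they sit near (243,240), (281,231), (318,223) and (356,215); in scene near (229,201), (265,214), (303,228) and (343,244). The ring, brush and tub are in front of and left of the bin, the shaker and jar behind it.

```bash
cat > h.py <<'E'
import cv2,numpy as np
def ray(c,u,v):
    f=210/np.tan(np.radians(c["fov_y"]/2));E=np.array(c["extrinsics"])
    d=E[:3,:3]@np.array([(u-c["cx"])/f,(v-c["cy"])/f,1]);return E[:3,3],d/np.linalg.norm(d)
def onz(c,u,v,z):
    o,d=ray(c,u,v);return o+d*(z-o[2])/d[2]
def tri(r1,r2):
    (o1,d1),(o2,d2)=r1,r2
    t=np.linalg.lstsq(np.c_[d1,-d2],o2-o1,rcond=None)[0];a=o1+t[0]*d1;b=o2+t[1]*d2
    return (a+b)/2,np.linalg.norm(a-b)
def blobs(c,seeds,thr=40,r=22):
    g=c["frame"].max(axis=2);out=[]
    n,l,st,ce=cv2.connectedComponentsWithStats((g<thr).astype(np.uint8))
    for u,v in seeds:
        k=[i for i in range(1,n) if np.hypot(*(ce[i]-(u,v)))<r and 40<st[i,4]<900]
        k=min(k,key=lambda i:np.hypot(*(ce[i]-(u,v)))) if k else None
        out.append((ce[k],st[k,4]) if k else None)
    return out
E
python3 - <<'E'
from rig import bot
from h import *
S=bot.camera("scene");T=bot.camera("top")
bs=blobs(S,[(229,201),(265,214),(303,228),(343,244)]);bt=blobs(T,[(243,240),(281,231),(318,223),(356,215)])
P=[]
for a,b in zip(bs,bt):
    print(a,b)
    if a and b:
        p,e=tri(ray(S,*a[0]),ray(T,*b[0]));P.append(p);print(np.round(p,4),"gap",round(e,4),"topz.1",np.round(onz(T,*b[0],.1),4),np.round(onz(S,*a[0],.1),4))
P=np.array(P);print(np.linalg.norm(np.diff(P,axis=0),axis=1),np.degrees(np.arctan2(*(P[0]-P[-1])[:2]*[-1,1])))
for n,u,v,z in[("shaker",270,192,.085),("jar",316,180,.07),("ring",352,281,.04),("brush",265,296,.02),("tub",186,286,.07)]:print(n,np.round(onz(T,u,v,z),3))
E
```

```text
None (array([242.42783505, 240.13402062]), np.int32(194))
None (array([280.25257732, 231.81443299]), np.int32(194))
None (array([318.22564103, 223.56410256]), np.int32(195))
None (array([355.98453608, 215.27319588]), np.int32(194))Traceback (most recent call last):
  File "<stdin>", line 10, in <module>
    return sqrt(add.reduce(s, axis=axis, keepdims=keepdims))
                ~~~~~~~~~~^^^^^^^^^^^^^^^^^^^^^^^^^^^^^^^^^
numpy.exceptions.AxisError: axis 1 is out of bounds for array of dimension 1
```

```bash
python3 - <<'E'
from rig import bot
from h import *
S=bot.camera("scene");T=bot.camera("top")
g=S["frame"].max(axis=2);print([g[y,x] for x,y in[(229,201),(265,214),(303,228),(343,244),(220,215)]])
bt=blobs(T,[(243,240),(281,231),(318,223),(356,215)],55)
for th in(50,60,70):
  bs=blobs(S,[(229,201),(265,214),(303,228),(343,244)],th)
  P=[]
  for a,b in zip(bs,bt):
    if a and b:
        p,e=tri(ray(S,*a[0]),ray(T,*b[0]));P.append(p);print(th,a[1],b[1],np.round(p,4),"gap",round(e,4),"z.1",np.round(onz(T,*b[0],.1),4)[:2],np.round(onz(S,*a[0],.1),4)[:2])
P=np.array(P)
if len(P)>1: print(np.linalg.norm(np.diff(P,axis=0),axis=1))
d=onz(T,*bt[0][0],.1)-onz(T,*bt[3][0],.1);print("yaw",np.degrees(np.arctan2(-d[0],d[1])),np.linalg.norm(d)/3)
for n,u,v,z in[("shaker",270,192,.085),("jar",316,180,.07),("ring",352,281,.04),("brush",265,296,.02),("tub",186,286,.07)]:print(n,np.round(onz(T,u,v,z),3))
E
```

```text
[np.uint8(55), np.uint8(59), np.uint8(62), np.uint8(64), np.uint8(125)]
60 154 228 [0.4886 0.2554 0.1027] gap 0.0001 z.1 [0.4888 0.2557] [0.4902 0.2572]
60 155 232 [0.511  0.1606 0.1025] gap 0.0006 z.1 [0.5115 0.1604] [0.5123 0.1622]
70 178 228 [0.4888 0.2554 0.1022] gap 0.0004 z.1 [0.4888 0.2557] [0.4902 0.2567]
70 190 232 [0.5114 0.1603 0.1021] gap 0.0004 z.1 [0.5115 0.1604] [0.5128 0.1613]
70 192 231 [0.5339 0.0651 0.1018] gap 0.0 z.1 [0.5341 0.065 ] [0.535  0.0659]
70 178 233 [ 0.5557 -0.0293  0.1029] gap 0.0017 z.1 [ 0.5567 -0.0304] [ 0.557  -0.0278]
[0.09774491 0.09774151 0.09696928]
yaw 13.342604799936085 0.09799332641583082
shaker [0.616 0.19  0.085]
jar [0.652 0.07  0.07 ]
ring [ 0.391 -0.028  0.04 ]
brush [0.348 0.2   0.02 ]
tub [0.371 0.401 0.07 ]
```

Heights (~102 mm) and spacings (98 mm) agree with the text; the bin's yaw is 13.3°. I'll move towards strip A with the fingers shutting.

Emit:
servo_tool([
  {"tx": -30,"ty": 48,"fingers": 1},
  {"tx": -30,"ty": 48,"fingers": 1},
  {"tx": -30,"ty": 48,"fingers": 1},
  {"tx": -30,"ty": 48,"fingers": 1},
  {"tx": -30,"ty": 48,"fingers": 1},
  {"tx": -30,"ty": 48,"fingers": 1},
  {"tx": -30,"ty": 48,"fingers": 1},
  {"az": 0,"fingers": 1},
], force=10)

```text
validation failed for argument at $.co...
```

Emit:
servo_tool([
  {"tx": -30,"ty": 48,"tz": 0,"ax": 0,"ay": 0,"az": 0,"fingers": 1},
  {"tx": -30,"ty": 48,"tz": 0,"ax": 0,"ay": 0,"az": 0,"fingers": 1},
  {"tx": -30,"ty": 48,"tz": 0,"ax": 0,"ay": 0,"az": 0,"fingers": 1},
  {"tx": -30,"ty": 48,"tz": 0,"ax": 0,"ay": 0,"az": 0,"fingers": 1},
  {"tx": -30,"ty": 48,"tz": 0,"ax": 0,"ay": 0,"az": 0,"fingers": 1},
  {"tx": -30,"ty": 48,"tz": 0,"ax": 0,"ay": 0,"az": 0,"fingers": 1},
  {"tx": -30,"ty": 48,"tz": 0,"ax": 0,"ay": 0,"az": 0,"fingers": 1},
  {"tx": 0,"ty": 0,"tz": 0,"ax": 0,"ay": 0,"az": 0,"fingers": 1},
], force=10)

```text
time_s: 1.3
ee_pos: [0.4391, 0.3086, 0.3009]
tcp_rot: [[0.253, 0.967, 0.001], [0.967, -0.253, 0.002], [0.002, 0.0, -1.0]]
contact_force: [-0.1, 0.4, 0.0]
opening: 0.0102
```

Emit:
servo_tool([
  {"tx": -19,"ty": 31,"tz": 0,"ax": 0,"ay": 0,"az": 0,"fingers": 1},
  {"tx": -19,"ty": 31,"tz": 0,"ax": 0,"ay": 0,"az": 0,"fingers": 1},
  {"tx": 0,"ty": 0,"tz": 0,"ax": 0,"ay": 0,"az": -9.5,"fingers": 1},
  {"tx": 0,"ty": 0,"tz": 0,"ax": 0,"ay": 0,"az": -9.5,"fingers": 1},
  {"tx": 0,"ty": 0,"tz": 0,"ax": 0,"ay": 0,"az": -9.5,"fingers": 1},
  {"tx": 0,"ty": 0,"tz": 40,"ax": 0,"ay": 0,"az": 0,"fingers": 1},
  {"tx": 0,"ty": 0,"tz": 40,"ax": 0,"ay": 0,"az": 0,"fingers": 1},
  {"tx": 0,"ty": 0,"tz": 20,"ax": 0,"ay": 0,"az": 0,"fingers": 1},
])

```text
time_s: 2.3
ee_pos: [0.489, 0.2635, 0.2007]
tcp_rot: [[-0.263, 0.965, 0.004], [0.965, 0.263, 0.011], [0.01, 0.007, -1.0]]
contact_force: [-1.0, 1.4, 0.1]
opening: -0.0002
```

Emit:
servo_tool([
  {"tx": -8,"ty": -2,"tz": 0,"ax": 0,"ay": 0,"az": 1.9,"fingers": 1},
  {"tx": 0,"ty": 0,"tz": 9,"ax": 0,"ay": 0,"az": 0,"fingers": 1},
  {"tx": 0,"ty": 0,"tz": 9,"ax": 0,"ay": 0,"az": 0,"fingers": 1},
  {"tx": 0,"ty": 0,"tz": 9,"ax": 0,"ay": 0,"az": 0,"fingers": 1},
  {"tx": 0,"ty": 0,"tz": 0,"ax": 0,"ay": 0,"az": 0,"fingers": 1},
  {"tx": 0,"ty": 0,"tz": 2,"ax": 0,"ay": 0,"az": 0,"fingers": 1},
  {"tx": 0,"ty": 0,"tz": 2,"ax": 0,"ay": 0,"az": 0,"fingers": 1},
  {"tx": 0,"ty": 0,"tz": 2,"ax": 0,"ay": 0,"az": 0,"fingers": 1},
])

```text
time_s: 3.3
ee_pos: [0.4892, 0.2576, 0.1672]
tcp_rot: [[-0.23, 0.973, 0.006], [0.973, 0.23, 0.014], [0.012, 0.009, -1.0]]
contact_force: [-0.2, -0.1, 0.4]
opening: 0.0006
```

Emit:
servo_tool([
  {"tx": 0,"ty": -1,"tz": 0,"ax": 0,"ay": 0,"az": 0,"fingers": 1},
  {"tx": -1,"ty": 0,"tz": 0,"ax": 0.5,"ay": -0.6,"az": 0,"fingers": 1},
  {"tx": 0,"ty": 0,"tz": 0,"ax": 0,"ay": 0,"az": 0,"fingers": 1},
  {"tx": 0,"ty": 0,"tz": 0,"ax": 0,"ay": 0,"az": 0,"fingers": 1},
  {"tx": 0,"ty": 0,"tz": 0,"ax": 0,"ay": 0,"az": 0,"fingers": 1},
  {"tx": 0,"ty": 0,"tz": 2,"ax": 0,"ay": 0,"az": 0,"fingers": 1},
  {"tx": 0,"ty": 0,"tz": 2,"ax": 0,"ay": 0,"az": 0,"fingers": 1},
  {"tx": 0,"ty": 0,"tz": 2,"ax": 0,"ay": 0,"az": 0,"fingers": 1},
])

```text
time_s: 4.3
ee_pos: [0.4885, 0.2564, 0.1639]
tcp_rot: [[-0.23, 0.973, 0.002], [0.973, 0.23, 0.0], [0.0, 0.002, -1.0]]
contact_force: [-5.5, -3.7, 30.2]
opening: 0.0003
```

A is rigid: the tip stopped at 99.9 mm and the force rose to 30 N, more than intended but well below the limit. I'll go more gently from here. Moving to B.

Emit:
servo_tool([
  {"tx": 0,"ty": 0,"tz": -15,"ax": 0,"ay": 0,"az": 0,"fingers": 1},
  {"tx": -33,"ty": 0,"tz": 0,"ax": 0,"ay": 0,"az": 0,"fingers": 1},
  {"tx": -33,"ty": 0,"tz": 0,"ax": 0,"ay": 0,"az": 0,"fingers": 1},
  {"tx": -33,"ty": 0,"tz": 0,"ax": 0,"ay": 0,"az": 0,"fingers": 1},
  {"tx": 0,"ty": 0,"tz": 5,"ax": 0,"ay": 0,"az": 0,"fingers": 1},
  {"tx": 0,"ty": 0,"tz": 4,"ax": 0,"ay": 0,"az": 0,"fingers": 1},
  {"tx": 0,"ty": 0,"tz": 0,"ax": 0,"ay": 0,"az": 0,"fingers": 1},
  {"tx": 0,"ty": 0,"tz": 0,"ax": 0,"ay": 0,"az": 0,"fingers": 1},
])

```text
time_s: 5.3
ee_pos: [0.5121, 0.1624, 0.1717]
tcp_rot: [[-0.236, 0.972, 0.005], [0.972, 0.236, 0.005], [0.004, 0.006, -1.0]]
contact_force: [-0.0, 0.4, -0.9]
opening: 0.0004
```

Emit:
servo_tool([
  {"tx": -2,"ty": 0,"tz": 2,"ax": 0,"ay": 0,"az": 0,"fingers": 1},
  {"tx": 0,"ty": 0,"tz": 2,"ax": 0,"ay": 0,"az": 0,"fingers": 1},
  {"tx": 0,"ty": 0,"tz": 1,"ax": 0,"ay": 0,"az": 0,"fingers": 1},
  {"tx": 0,"ty": 0,"tz": 0,"ax": 0,"ay": 0,"az": 0,"fingers": 1},
  {"tx": 0,"ty": 0,"tz": 0,"ax": 0,"ay": 0,"az": 0,"fingers": 1},
  {"tx": 0,"ty": 0,"tz": 0,"ax": 0,"ay": 0,"az": 0,"fingers": 1},
  {"tx": 0,"ty": 0,"tz": 1,"ax": 0,"ay": 0,"az": 0,"fingers": 1},
  {"tx": 0,"ty": 0,"tz": 1,"ax": 0,"ay": 0,"az": 0,"fingers": 1},
])

```text
time_s: 6.3
ee_pos: [0.5126, 0.1617, 0.1645]
tcp_rot: [[-0.237, 0.971, 0.005], [0.971, 0.237, 0.006], [0.005, 0.006, -1.0]]
contact_force: [0.2, 0.1, 2.9]
opening: 0.0009
```

Emit:
servo_tool([
  {"tx": 0,"ty": 0,"tz": 0,"ax": 0,"ay": 0,"az": 0,"fingers": 1},
  {"tx": 0,"ty": 0,"tz": 0.5,"ax": 0,"ay": 0,"az": 0,"fingers": 1},
  {"tx": 0,"ty": 0,"tz": 0.5,"ax": 0,"ay": 0,"az": 0,"fingers": 1},
  {"tx": 0,"ty": 0,"tz": 0.5,"ax": 0,"ay": 0,"az": 0,"fingers": 1},
  {"tx": 0,"ty": 0,"tz": 0.5,"ax": 0,"ay": 0,"az": 0,"fingers": 1},
  {"tx": 0,"ty": 0,"tz": 0.5,"ax": 0,"ay": 0,"az": 0,"fingers": 1},
  {"tx": 0,"ty": 0,"tz": 0.5,"ax": 0,"ay": 0,"az": 0,"fingers": 1},
  {"tx": 0,"ty": 0,"tz": 0.5,"ax": 0,"ay": 0,"az": 0,"fingers": 1},
])

```text
time_s: 7.3
ee_pos: [0.5125, 0.1617, 0.1641]
tcp_rot: [[-0.237, 0.971, 0.007], [0.971, 0.237, 0.005], [0.003, 0.008, -1.0]]
contact_force: [-1.4, -0.3, 6.0]
opening: 0.0004
```

B is rigid too: 6 N and only 0.4 mm of movement for 3.5 mm commanded. Moving to C.

Emit:
servo_tool([
  {"tx": 0,"ty": 0,"tz": -15,"ax": 0,"ay": 0,"az": 0,"fingers": 1},
  {"tx": -33,"ty": -1,"tz": 0,"ax": 0,"ay": 0,"az": 0,"fingers": 1},
  {"tx": -33,"ty": -1,"tz": 0,"ax": 0,"ay": 0,"az": 0,"fingers": 1},
  {"tx": -33,"ty": 0,"tz": 0,"ax": 0,"ay": 0,"az": 0,"fingers": 1},
  {"tx": 0,"ty": 0,"tz": 5,"ax": 0.3,"ay": -0.3,"az": 0.4,"fingers": 1},
  {"tx": 0,"ty": 0,"tz": 4,"ax": 0,"ay": 0,"az": 0,"fingers": 1},
  {"tx": 0,"ty": 0,"tz": 0,"ax": 0,"ay": 0,"az": 0,"fingers": 1},
  {"tx": 0,"ty": 0,"tz": 0,"ax": 0,"ay": 0,"az": 0,"fingers": 1},
])

```text
time_s: 8.3
ee_pos: [0.5356, 0.0668, 0.1738]
tcp_rot: [[-0.236, 0.972, 0.008], [0.972, 0.236, 0.003], [0.001, 0.008, -1.0]]
contact_force: [0.2, 0.2, -0.5]
opening: -0.0001
```

Emit:
servo_tool([
  {"tx": -2,"ty": -1,"tz": 2.5,"ax": 0,"ay": 0,"az": 0,"fingers": 1},
  {"tx": 0,"ty": 0,"tz": 2.5,"ax": 0,"ay": 0,"az": 0,"fingers": 1},
  {"tx": 0,"ty": 0,"tz": 2,"ax": 0,"ay": 0,"az": 0,"fingers": 1},
  {"tx": 0,"ty": 0,"tz": 0,"ax": 0,"ay": 0,"az": 0,"fingers": 1},
  {"tx": 0,"ty": 0,"tz": 0,"ax": 0,"ay": 0,"az": 0,"fingers": 1},
  {"tx": 0,"ty": 0,"tz": 0,"ax": 0,"ay": 0,"az": 0,"fingers": 1},
  {"tx": 0,"ty": 0,"tz": 1,"ax": 0,"ay": 0,"az": 0,"fingers": 1},
  {"tx": 0,"ty": 0,"tz": 1,"ax": 0,"ay": 0,"az": 0,"fingers": 1},
])

```text
time_s: 9.3
ee_pos: [0.5351, 0.0656, 0.1644]
tcp_rot: [[-0.237, 0.971, 0.008], [0.971, 0.237, 0.003], [0.001, 0.009, -1.0]]
contact_force: [-0.6, -0.3, 2.8]
opening: 0.0003
```

Emit:
servo_tool([
  {"tx": 0,"ty": 0,"tz": 0,"ax": 0,"ay": 0,"az": 0,"fingers": 1},
  {"tx": 0,"ty": 0,"tz": 0.5,"ax": 0,"ay": 0,"az": 0,"fingers": 1},
  {"tx": 0,"ty": 0,"tz": 0.5,"ax": 0,"ay": 0,"az": 0,"fingers": 1},
  {"tx": 0,"ty": 0,"tz": 0.5,"ax": 0,"ay": 0,"az": 0,"fingers": 1},
  {"tx": 0,"ty": 0,"tz": 0.5,"ax": 0,"ay": 0,"az": 0,"fingers": 1},
  {"tx": 0,"ty": 0,"tz": 0.5,"ax": 0,"ay": 0,"az": 0,"fingers": 1},
  {"tx": 0,"ty": 0,"tz": 0.5,"ax": 0,"ay": 0,"az": 0,"fingers": 1},
  {"tx": 0,"ty": 0,"tz": 0.5,"ax": 0,"ay": 0,"az": 0,"fingers": 1},
])

```text
time_s: 10.3
ee_pos: [0.5349, 0.0657, 0.1641]
tcp_rot: [[-0.238, 0.971, 0.01], [0.971, 0.238, 0.002], [-0.0, 0.01, -1.0]]
contact_force: [-0.8, -0.2, 6.2]
opening: 0.0005
```

C is rigid (6 N, 0.3 mm). D should be the free one; moving there and testing it the same way.

Emit:
servo_tool([
  {"tx": 0,"ty": 0,"tz": -15,"ax": 0,"ay": 0,"az": 0,"fingers": 1},
  {"tx": -33,"ty": -1,"tz": 0,"ax": 0,"ay": 0,"az": 0,"fingers": 1},
  {"tx": -33,"ty": -1,"tz": 0,"ax": 0,"ay": 0,"az": 0,"fingers": 1},
  {"tx": -34,"ty": -1,"tz": 0,"ax": 0,"ay": 0,"az": 0,"fingers": 1},
  {"tx": 0,"ty": 0,"tz": 5,"ax": 0.6,"ay": 0,"az": 0.4,"fingers": 1},
  {"tx": 0,"ty": 0,"tz": 4,"ax": 0,"ay": 0,"az": 0,"fingers": 1},
  {"tx": 0,"ty": 0,"tz": 0,"ax": 0,"ay": 0,"az": 0,"fingers": 1},
  {"tx": 0,"ty": 0,"tz": 0,"ax": 0,"ay": 0,"az": 0,"fingers": 1},
])

```text
time_s: 11.3
ee_pos: [0.5575, -0.0306, 0.1744]
tcp_rot: [[-0.236, 0.972, 0.004], [0.972, 0.236, 0.003], [0.002, 0.004, -1.0]]
contact_force: [0.1, 0.8, -0.6]
opening: 0.0005
```

Emit:
servo_tool([
  {"tx": -1,"ty": 0,"tz": 2,"ax": 0,"ay": 0,"az": 0,"fingers": 1},
  {"tx": 0,"ty": 0,"tz": 2,"ax": 0,"ay": 0,"az": 0,"fingers": 1},
  {"tx": 0,"ty": 0,"tz": 1,"ax": 0,"ay": 0,"az": 0,"fingers": 1},
  {"tx": 0,"ty": 0,"tz": 0,"ax": 0,"ay": 0,"az": 0,"fingers": 1},
  {"tx": 0,"ty": 0,"tz": 0,"ax": 0,"ay": 0,"az": 0,"fingers": 1},
  {"tx": 0,"ty": 0,"tz": 0,"ax": 0,"ay": 0,"az": 0,"fingers": 1},
  {"tx": 0,"ty": 0,"tz": 1,"ax": 0,"ay": 0,"az": 0,"fingers": 1},
  {"tx": 0,"ty": 0,"tz": 1,"ax": 0,"ay": 0,"az": 0,"fingers": 1},
])

```text
time_s: 12.3
ee_pos: [0.5578, -0.0304, 0.1672]
tcp_rot: [[-0.238, 0.971, 0.004], [0.971, 0.238, 0.003], [0.002, 0.005, -1.0]]
contact_force: [-0.3, 0.0, -0.5]
opening: 0.0004
```

Emit:
servo_tool([
  {"tx": 0,"ty": -2,"tz": 0,"ax": 0.2,"ay": 0,"az": 0,"fingers": 1},
  {"tx": 0,"ty": 0,"tz": 1,"ax": 0,"ay": 0,"az": 0,"fingers": 1},
  {"tx": 0,"ty": 0,"tz": 1,"ax": 0,"ay": 0,"az": 0,"fingers": 1},
  {"tx": 0,"ty": 0,"tz": 1,"ax": 0,"ay": 0,"az": 0,"fingers": 1},
  {"tx": 0,"ty": 0,"tz": 1,"ax": 0,"ay": 0,"az": 0,"fingers": 1},
  {"tx": 0,"ty": 0,"tz": 1,"ax": 0,"ay": 0,"az": 0,"fingers": 1},
  {"tx": 0,"ty": 0,"tz": 1,"ax": 0,"ay": 0,"az": 0,"fingers": 1},
  {"tx": 0,"ty": 0,"tz": 1,"ax": 0,"ay": 0,"az": 0,"fingers": 1},
])

```text
time_s: 13.3
ee_pos: [0.5558, -0.0308, 0.1605]
tcp_rot: [[-0.238, 0.971, 0.001], [0.971, 0.238, 0.002], [0.002, 0.001, -1.0]]
contact_force: [-0.3, -0.2, 3.2]
opening: 0.0006
```

D yields: the tip is 3.5 mm below the top at a steady 3.2 N. Pushing it open.

Emit:
servo_tool([
  {"tx": 0,"ty": -0.5,"tz": 3,"ax": 0,"ay": 0,"az": 0,"fingers": 1},
  {"tx": 0,"ty": -0.5,"tz": 3,"ax": 0,"ay": 0,"az": 0,"fingers": 1},
  {"tx": 0,"ty": -0.5,"tz": 3,"ax": 0,"ay": 0,"az": 0,"fingers": 1},
  {"tx": 0,"ty": -0.5,"tz": 3,"ax": 0,"ay": 0,"az": 0,"fingers": 1},
  {"tx": 0,"ty": -0.5,"tz": 3,"ax": 0,"ay": 0,"az": 0,"fingers": 1},
  {"tx": 0,"ty": -0.5,"tz": 3,"ax": 0,"ay": 0,"az": 0,"fingers": 1},
  {"tx": 0,"ty": -0.5,"tz": 3,"ax": 0,"ay": 0,"az": 0,"fingers": 1},
  {"tx": 0,"ty": -0.5,"tz": 3,"ax": 0,"ay": 0,"az": 0,"fingers": 1},
])

```text
time_s: 14.3
ee_pos: [0.5525, -0.0316, 0.1351]
tcp_rot: [[-0.238, 0.971, 0.003], [0.971, 0.238, 0.002], [0.002, 0.004, -1.0]]
contact_force: [-0.8, -0.4, 3.8]
opening: 0.0003
```

Emit:
servo_tool([
  {"tx": 0,"ty": 0,"tz": 1.5,"ax": 0,"ay": 0,"az": 0,"fingers": 1},
  {"tx": 0,"ty": 0,"tz": 1.5,"ax": 0,"ay": 0,"az": 0,"fingers": 1},
  {"tx": 0,"ty": 0,"tz": 1,"ax": 0,"ay": 0,"az": 0,"fingers": 1},
  {"tx": 0,"ty": 0,"tz": 1,"ax": 0,"ay": 0,"az": 0,"fingers": 1},
  {"tx": 0,"ty": 0,"tz": 1,"ax": 0,"ay": 0,"az": 0,"fingers": 1},
  {"tx": 0,"ty": 0,"tz": 0.7,"ax": 0,"ay": 0,"az": 0,"fingers": 1},
  {"tx": 0,"ty": 0,"tz": 0.7,"ax": 0,"ay": 0,"az": 0,"fingers": 1},
  {"tx": 0,"ty": 0,"tz": 0.7,"ax": 0,"ay": 0,"az": 0,"fingers": 1},
])

```text
time_s: 15.3
ee_pos: [0.5557, -0.0309, 0.1284]
tcp_rot: [[-0.238, 0.971, 0.011], [0.971, 0.238, 0.004], [0.001, 0.011, -1.0]]
contact_force: [1.1, -0.3, 5.0]
opening: 0.0001
```

Emit:
servo_tool([
  {"tx": 0,"ty": -0.5,"tz": 1,"ax": 0.2,"ay": 0,"az": 0,"fingers": 1},
  {"tx": 0,"ty": -0.5,"tz": 1,"ax": 0.2,"ay": 0,"az": 0,"fingers": 1},
  {"tx": 0,"ty": -0.5,"tz": 1,"ax": 0.2,"ay": 0,"az": 0,"fingers": 1},
  {"tx": 0,"ty": -0.5,"tz": 1,"ax": 0,"ay": 0,"az": 0,"fingers": 1},
  {"tx": 0,"ty": -0.5,"tz": 1,"ax": 0,"ay": 0,"az": 0,"fingers": 1},
  {"tx": 0,"ty": -0.5,"tz": 1,"ax": 0,"ay": 0,"az": 0,"fingers": 1},
  {"tx": 0,"ty": -0.5,"tz": 1,"ax": 0,"ay": 0,"az": 0,"fingers": 1},
  {"tx": 0,"ty": -0.5,"tz": 1,"ax": 0,"ay": 0,"az": 0,"fingers": 1},
])

```text
time_s: 16.3
ee_pos: [0.5591, -0.03, 0.1245]
tcp_rot: [[-0.239, 0.971, 0.018], [0.971, 0.238, 0.005], [0.0, 0.019, -1.0]]
contact_force: [0.8, 0.1, 6.0]
opening: 0.0003
```

The finger is now sliding down the flap along a line of about 45° while the force barely changes, so the flap is at its stop. Retreating upwards.

Emit:
servo_tool([
  {"tx": 0,"ty": 0,"tz": -10,"ax": 0,"ay": 0,"az": 0,"fingers": 1},
  {"tx": 0,"ty": 0,"tz": -20,"ax": 0,"ay": 0,"az": 0,"fingers": 1},
  {"tx": 0,"ty": 0,"tz": -40,"ax": 0,"ay": 0,"az": 0,"fingers": 1},
  {"tx": 0,"ty": 0,"tz": -50,"ax": 0,"ay": 0,"az": 0,"fingers": 1},
  {"tx": 40,"ty": -40,"tz": -20,"ax": 0,"ay": 0,"az": 0,"fingers": 1},
  {"tx": 40,"ty": -40,"tz": 0,"ax": 0,"ay": 0,"az": 0,"fingers": 1},
  {"tx": 40,"ty": -40,"tz": 0,"ax": 0,"ay": 0,"az": 0,"fingers": 1},
  {"tx": 40,"ty": 0,"tz": 0,"ax": 0,"ay": 0,"az": 0,"fingers": 1},
])

```text
time_s: 17.3
ee_pos: [0.3962, 0.0953, 0.2675]
tcp_rot: [[-0.231, 0.973, 0.014], [0.973, 0.231, 0.003], [-0.0, 0.014, -1.0]]
contact_force: [0.9, -0.2, -0.2]
opening: 0.0006
```

```bash
python3 - <<'E'
from rig import bot
import cv2
from h import *
for n,b in(("scene",(180,170,400,330)),("top",(170,160,400,310))):
    c=bot.camera(n);x0,y0,x1,y1=b
    cv2.imwrite(f"pics/{n}1.png",cv2.resize(c["frame"][y0:y1,x0:x1,::-1],None,fx=3,fy=3,interpolation=cv2.INTER_CUBIC))
s=bot.get_state();print(s["time_s"],s["ee_pos"],s["contact_force"])
E
```

```text
17.4 [0.39865591 0.10028897 0.26802565] [ 0.24346535 -1.08268106 -0.18732028]
```

View pics/scene1.png

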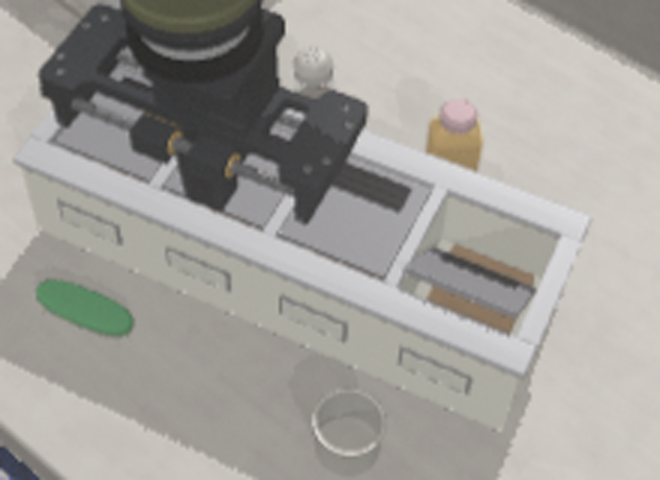

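View pics/top1.png

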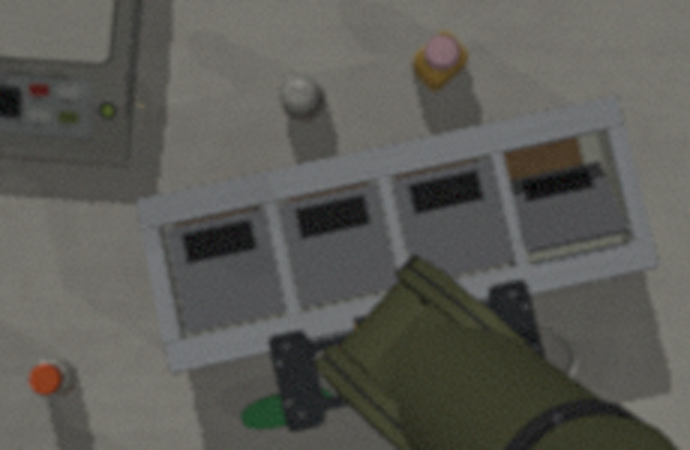

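The views show flap D tilted steeply open, with its strip at scene (342,259) and top (356,221). A, B and C are flush, the bystanders are in place and the gripper is clear. Now I'll check the angle.

```bash
python3 - <<'E'
from rig import bot
from h import *
S=bot.camera("scene");T=bot.camera("top")
b=blobs(T,[(243,240),(281,231),(318,223),(356,221)],55);print(b)
hx=np.array([.973,.231]);D=np.array([.5562,-.0298])
for u,v in[(341.7,259.3)]:
    p,e=tri(ray(S,u,v),ray(T,*b[3][0]));print(p,e)
    q=(p[:2]-(D-.05*hx))@hx;print("angle",np.arctan2(.1-p[2],q))
for th in(.6,.7,.75): # expected top-view strip
    xy=D-.05*hx+hx*.05*np.cos(th);z=.1-.05*np.sin(th);r=onz(T,*b[3][0],z);print(th,(r[:2]-xy)@hx)
for n,u,v,z in[("shaker",270,192,.085),("jar",317,178,.07)]:print(n,np.round(onz(T,u,v,z),3))
s=bot.get_state();print(s["time_s"],abs(s["joint_vel"]).max(),s["contact_force"])
E
```

```text
[(array([242.58035714, 240.11607143]), np.int32(224)), (array([280.41818182, 231.8       ]), np.int32(220)), (array([318.18721461, 223.56164384]), np.int32(219)), (array([355.36842105, 220.27272727]), np.int32(209))]
[ 0.54882935 -0.03425844  0.06666417] 0.0029242322730232955
angle 0.6731850423034851
0.6 -0.000531982769181964
0.7 0.0028277153672405498
0.75 0.004642952282875284
shaker [0.616 0.19  0.085]
jar [0.657 0.068 0.07 ]
17.5 0.03507087416324182 [ 0.38963938  0.39198105 -0.58787338]
```

The two estimates (0.62 and 0.67) sit close to the 0.6 limit, and the blob may include dark flap edge. I'll look closer.

```bash
python3 - <<'E'
from rig import bot
from h import *
S=bot.camera("scene");T=bot.camera("top")
a=cv2.resize(T["frame"][195:260,325:395,::-1],None,fx=8,fy=8,interpolation=cv2.INTER_NEAREST)
b=cv2.resize(S["frame"][225:295,305:380,::-1],None,fx=8,fy=8,interpolation=cv2.INTER_NEAREST)
cv2.imwrite("pics/topD.png",a);cv2.imwrite("pics/sceneD.png",b)
hx=np.array([.973,.231]);hy=np.array([-.231,.973]);D=np.array([.5562,-.0298])
f=210/np.tan(np.radians(T["fov_y"]/2))
for n,c in(("top",T),("scene",S)):
  E=np.linalg.inv(c["extrinsics"]);f=210/np.tan(np.radians(c["fov_y"]/2))
  for th in(0.6,.75):
    for l,r,h in(("rear",.07,0),("rearlow",.07,-.006),("strip+",.063,0),("strip-",.037,0),("tail",-.02,0)):
      x=r*np.cos(th)+h*np.sin(th);z=.1-r*np.sin(th)+h*np.cos(th)
      xy=D-.05*hx+hx*x;p=E[:3,:3]@[*xy,z]+E[:3,3];u=f*p[0]/p[2]+c["cx"];v=f*p[1]/p[2]+c["cy"]
      o=(325,195) if n=="top" else(305,225)
      print(n,th,l,round(u,1),round(v,1),"zoom",round((u-o[0])*8),round((v-o[1])*8))
E
```

```text
top 0.6 rear 353.1 214.5 zoom 225 156
top 0.6 rearlow 353.2 216.0 zoom 226 168
top 0.6 strip+ 353.8 216.4 zoom 231 172
top 0.6 strip- 356.4 223.8 zoom 251 231
top 0.6 tail 362.4 240.8 zoom 299 366
top 0.75 rear 353.3 217.3 zoom 227 178
top 0.75 rearlow 353.5 219.0 zoom 228 192
top 0.75 strip+ 354.0 219.0 zoom 232 192
top 0.75 strip- 356.5 225.3 zoom 252 243
top 0.75 tail 362.4 240.0 zoom 299 360
scene 0.6 rear 342.2 255.2 zoom 297 241
scene 0.6 rearlow 341.4 257.5 zoom 291 260
scene 0.6 strip+ 341.5 256.1 zoom 292 249
scene 0.6 strip- 338.8 259.6 zoom 270 277
scene 0.6 tail 332.4 268.1 zoom 219 344
scene 0.75 rear 340.7 259.3 zoom 286 274
scene 0.75 rearlow 339.9 261.7 zoom 279 293
scene 0.75 strip+ 340.2 259.8 zoom 281 278
scene 0.75 strip- 338.0 261.9 zoom 264 295
scene 0.75 tail 332.9 266.8 zoom 223 334
```

View pics/topD.png

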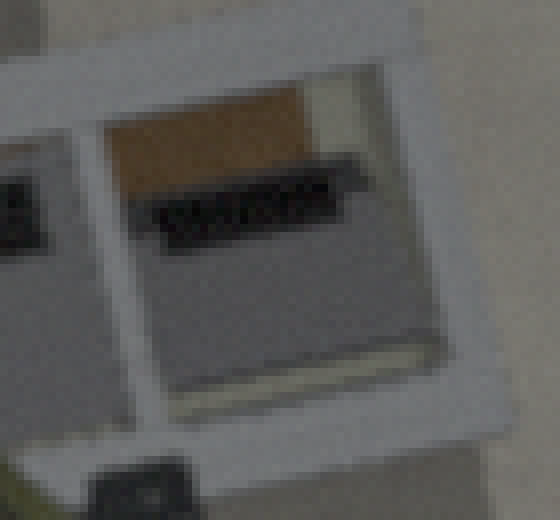

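View pics/sceneD.png

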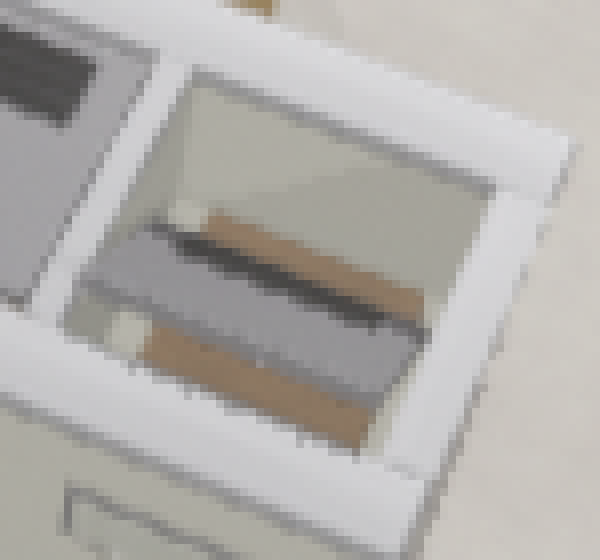

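In the top zoom the rear edge is at row ~178 and the strip's front edge at ~242. In the scene zoom the rear edge is at row ~273. The predictions for 0.75 rad are 178, 243 and 274; for 0.6 rad they are 156, 231 and 241. So D is at its stop.

```bash
python3 -c "
from rig import bot
print(bot.sign_off())"
```

```text
the job is handed in; nothing more can be done
None
```

The rightmost flap, D, had the free compartment. I pushed it fully open, left it standing open, moved the gripper clear and handed the job in at about 17.6 s of the 48 s.

- **Feeling the flaps:** A, B and C were rigid, moving less than 1 mm. B and C were pressed to about 6 N. D gave way at about 3 N.
- **Too firm on A:** my first press peaked at about 30 N instead of the advised 5 to 6 N. That is still well below the 80 N limit.
- **D's final angle:** first estimates from the strip's centre gave 0.62 and 0.67 rad, too close to the 0.6 limit. They disagreed with the finger's slide along the flap, about 45°. In close-ups from both cameras, D's edges match 0.75 rad to about a pixel and do not match 0.6, so I take it to be at its stop.
- **Last checks:** A, B and C look flush and their strips have not shifted in the top view. The gripper is shut and clear, with its fingertips about 0.2 m up and force readings at noise level. The shaker, jar, ring, brush and tub look unmoved. I checked them mostly by eye; the jar's hand-picked position came out 5 mm from the first one, within picking error.

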